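# Roll the tube up into the reader bay and start the read

## Task

With the fingertips only, never gripping or lifting it, push the capped tube that lies at the low end of the sloped gutter up the slope and over the two small bumps into the bay against the upper stop, so that it stays there when you let go and does not roll back. Then, with the tube parked, press the button on the small start box fully down and let it come up again. Leave the rack and its standing tubes, the jar and the dish where they are.

Things in the scene. Friction and masses are not known exactly. Their poses are not given: they have to be found in the camera images.
- deck: fixed sloped gutter, 245 x 136 mm. Origin: mid width in the plane of its two white rails' tops, 35 mm above the bench. x points up the slope (8 degrees, roughly away from the robot, turned up to 0.4 rad), y across, z square to the rails. Rail tops: z = 0, |y| 22 to 42 mm; the floor between is 6 mm lower. Side walls: inner faces at y = +-62 mm, 15 mm high. Other gutter points below are in this frame.
- low_end (a point): mid width between the two low-end lips, deck (-105, 0, 0) mm. The lips (|y| 32 to 42 mm, 12 mm high) end the rails and keep the tube in; nothing stands between them, so a fingertip can come in behind the tube there.
- bumps (a point): mid width between the two bumps, deck (60, 0, 0) mm: one round black bump across each rail, 2 mm high, about 13 mm long.
- bay (a point): where the tube's axis lies when parked between bumps and stop, deck (71, 0, 14) mm; it has about 2 mm of play there (axis x 70 to 72 mm).
- stop (a point): mid width of the upper stop plate's face, deck (86, 0, 14) mm; the plate is 84 mm wide and 24 mm high. The reader head stands behind it, deck x 98 to 128 mm, 35 mm high.
- tube: capped tube lying across the gutter at its low end (axis at deck x = -90 mm, z = 14 mm). Rolls freely, and back to the lips if let go short of the bumps. Body 28.5 mm diameter, cap 34 mm (outside the rails), 116 mm long, about 60 g, smooth plastic (friction about 0.25). Origin: its centre, on its axis. y runs along it to the cap; x and z turn as it rolls.
- start_top (a point): centre of the top face of the start button: a round cap of 36 mm diameter that presses straight down, its top about 57 mm above the bench, on a grey box 80 x 80 x 35 mm that is fixed to the bench, at the left or right of the gutter. The point moves down with the button.
- start (a joint): travel of the start button: 0 up, 0.006 m fully down. It is sprung: starts to move at about 1.5 N, fully down at about 5 N, comes up by itself.
- rack: orange tube rack 132 x 90 x 63 mm fixed to the bench on the other side of the gutter from the start box; origin at the centre of its underside, x along its length
- spare_a: a capped tube like the other, standing loose in the rack, top 122 mm above the bench; origin at its middle, 64 mm above the bench. To be left alone
- spare_b: the second standing tube in the rack, as spare_a. To be left alone
- jar: amber jar, 60 mm diameter, 85 mm high, standing beyond the start box or the rack; origin at the centre of its underside. To be left alone
- dish: closed flat round dish, 90 mm diameter, 14 mm high, beyond the rack or the start box; origin at the centre of its underside. To be left alone
Not all that is in view belongs to the job. Leave any purple or turquoise look-alike of the part that bears start_top alone. Leave any turquoise look-alike of the tube alone.

How it is judged:
On the way, in this order (a step that is already met when the one before it is completed fails the run):
1. the tube is parked in the bay between the bumps and the upper stop (x of tube in the frame of deck between 0.066 and 0.0775 m and y of tube in the frame of deck between -0.008 and 0.008 m and z of tube in the frame of deck between 0.01 and 0.0175 m and angle between the y axis of tube and the y axis of deck, either way round below 0.12 rad and linear speed of tube below 0.03 m/s), for 0.2 s.
2. the start button is pressed fully down (x of tube in the frame of deck between 0.066 and 0.0775 m and y of tube in the frame of deck between -0.008 and 0.008 m and z of tube in the frame of deck between 0.01 and 0.0175 m and angle between the y axis of tube and the y axis of deck, either way round below 0.12 rad and value of joint start above 0.0048 m), for 0.05 s.
At the end, for the whole second after the job is handed in: The tube lies at rest in the bay (its axis 66 to 77.5 mm up the gutter from the deck origin, within 8 mm of mid width, down on the rails, square to the gutter within 0.12 rad), and the start button has been pressed at least 4.8 mm down and is up again (x of tube in the frame of deck between 0.066 and 0.0775 m and y of tube in the frame of deck between -0.008 and 0.008 m and z of tube in the frame of deck between 0.01 and 0.0175 m and angle between the y axis of tube and the y axis of deck, either way round below 0.12 rad and linear speed of tube below 0.02 m/s and value of joint start below 0.0015 m); the robot touches nothing.
It fails at once if the tube was lifted more than about 12 mm off the rails (z of tube in the frame of deck above 0.027 m).
It fails at once if the tube was gripped between the fingers (distance between the grasp point and tube below 0.012 m and contact force between the fingers and tube above 1 N).
It fails at once if the start button was pressed before the tube was in the bay (value of joint start above 0.003 m and not (x of tube in the frame of deck between 0.066 and 0.0775 m and y of tube in the frame of deck between -0.008 and 0.008 m and z of tube in the frame of deck between 0.01 and 0.0175 m and angle between the y axis of tube and the y axis of deck, either way round below 0.12 rad)).
It fails at once if a standing tube, the jar or the dish was moved (distance of any of spare_a, spare_b, jar, dish from where it was at the start of the episode above 0.015 m).
It also fails if it takes over 45 s, if anything falls off the work surface, if the arm or the gripper's body presses on something with over 40 N, if the wrist force passes 120 N, or if a joint passes its speed limit or range.

## Robot

A 6-joint arm with a two-finger parallel gripper is mounted at the origin on the work surface. World frame = base frame: x ahead of the robot, y to its left, z up, the work surface at z = 0. Lengths are in m, angles in rad, forces in N, time in s.
With the tool pointing down it reaches from about 0.4 to 0.825 m from the base axis. Payload 7 kg.
Tool frame: the origin (TCP) lies on the centre line of the jaws, within the pads' length; the fingertips stand tip_reach ahead of it and the grasp point (between the pads) is the TCP (tip_reach is the distance from the TCP to the fingertips, in m); z points along the fingers, y is the line along which they close (so a half turn about z gives the same grasp; the last joint's range is limited). The gripper opens to 88 mm and grips with 3 to 60 N. Pads are 19 mm wide; open, the fingers measure 130 mm over their backs; the gripper's body (78 mm by 193 mm) begins 47 mm behind the grasp point.
Start: joints at [-0.909, 0.359, 0.012, 0, -1.224, -0.288], TCP at [0.246, -0.628, 0.246] pointing down, gripper open.
Joint ranges: [-3.07, 3.07], [-1.43, 2.12], [-1.02, 1.25], [-3.03, 1.67], [-3.05, -0], [-3.03, 3.03]. Speed limits (rad/s): [2.39, 2.39, 3.01, 3.14, 3.14, 3.14].

## Interface

Orientations are given as [roll, pitch, yaw] about the fixed x, y, z axes, in that order (R = Rz(yaw) Ry(pitch) Rx(roll)).
In Python, from station import get_state, grab_frame, calibration, job_done, find_in, mark_of, tip_reach gives the robot as it stands.
- The arm moves only by the shell command python3 -m handwheel 'ROWS' [OPENING] [FORCE]. ROWS is JSON, a list of rows, each an object with "delta_pos": the shift along the world's x, y, z in units of 30 mm (1.0 is 30 mm), a list of three; "dr": the turn, a rotation vector about the world's x, y, z in degrees, a list of three. In form: [{"delta_pos": [tx, ty, tz], "dr": [rx, ry, rz]}, ...]. A call has 1 to 10 rows; each row shifts and turns the commanded pose from where the row before left it; what a row does not reach is not made up. A row lasts 1/10 s, in which the tool goes at most 50 mm and 8.59 degrees, less where a joint would pass 70% of its speed; a pose out of reach is approached as far as the arm can. A call is refused whole if a number of a shift passes 1 or a number of a turn 8.59, either way. A call with a gripper value outside its range is refused whole. OPENING is the closure, from -1 (fully open) to 1 (shut), set as the call begins (- or left out, the last holds). The fingers move at their own pace and stop on an object; FORCE is the grip in N (left out, the last holds). Time passes only in rows, so rows that do not move let the fingers close. It gives the time, the measured TCP pose, the force, the opening and the grip force at its end, in the units of the state.
- get_state(): the state, without advancing time (a new reading comes with each control period).
- grab_frame(name): name is "scene" or "top" or "wrist"; returns the picture (480x640x3 uint8, red, green, blue); there is no depth.
- calibration(name): a dict with "fx", "fy", "cx", "cy" (pixels), "k1" (the pictures are not rectified: a ray, as slopes to the right and down, at radius r is drawn at 1 + k1 r^2 times it, then the intrinsics apply), "extrinsics" (4x4, takes a point from world to camera coordinates). Camera axes: x right, y down, z forward; pixel columns grow to the right and rows downward; lengths in m; the calibration is good to about 2 mm. A picture is of the moment at which its call begins: read the wrist's pose just before it. calibration takes no time and is no camera call; for the wrist camera it gives the pose at the moment of the call.
- job_done(): hands the job in; it is judged then, once.
Trained networks look in the newest picture that a camera, given by its name, has taken for a name from the list of things; names that differ only in an ending like _2 or _b are one class to them, and where a whole thing is asked for, a point or a joint stands for the part that bears it (a point fixed in the world has none). Each returns a list of dicts, best first, with "conf" (0 to 1); they miss things now and then, are a little off and sometimes report something else, mostly with a low value. They report only what shows in the picture. A call takes as long as a camera call. They do not tell look-alikes from the thing itself.
- find_in(camera, query): "location" ([column, row] in pixels, amid what is visible of it).
- mark_of(camera, query): "location" ([column, row] in pixels: a listed point, or the origin of a listed thing).
The state is a dict: "t": time; "q": joint angles; "qd": joint speeds; "joint_efforts": joint torques, N m; "eef_pos": TCP position; "ee_rot": TCP orientation; "force": force on the tool from outside, world axes, zero at the start; "moment": the same for the moment, N m; "width": finger opening in m; "gripper_force": force on a finger pad.
Only numpy, scipy, OpenCV 4.12 (cv2) and the standard library are available. Lean on these libraries where they do the work, as an engineer would, in place of code of your own. Each camera call takes 0.05 s, during which the arm holds its last target. There are 200 camera calls.

## Working session

There is one attempt and no reset: what is moved stays moved. The work goes in short steps, Python scripts to look and compute and a shell command to move; the robot and the scene stay as the last step left them, time stands still between calls to the robot, and variables do not carry over. Pictures are saved under pics/ and viewed, at most 10 in all, crops included, and the job is handed in when it is done.

```bash
mkdir -p pics; cat > h.py <<'E'
import numpy as np, cv2
from station import *
def ray(c,px):
    K=calibration(c); u=(px[0]-K['cx'])/K['fx']; v=(px[1]-K['cy'])/K['fy']
    x,y=u,v
    for _ in range(20):
        s=1+K['k1']*(x*x+y*y); x,y=u/s,v/s
    E=np.array(K['extrinsics']); R,t=E[:3,:3],E[:3,3]
    return -R.T@t, R.T@np.array([x,y,1])
def atz(c,px,z):
    o,d=ray(c,px); return o+d*(z-o[2])/d[2]
def proj(c,P):
    K=calibration(c); E=np.array(K['extrinsics']); p=E[:3,:3]@np.array(P)+E[:3,3]
    x,y=p[:2]/p[2]; s=1+K['k1']*(x*x+y*y); return [K['fx']*x*s+K['cx'],K['fy']*y*s+K['cy']]
def tri(pts):
    A=np.zeros((3,3));b=np.zeros(3)
    for c,px in pts:
        o,d=ray(c,px); d/=np.linalg.norm(d); M=np.eye(3)-np.outer(d,d); A+=M;b+=M@o
    return np.linalg.solve(A,b)
E
python3 - <<'E'
from h import *
np.set_printoptions(precision=4,suppress=True)
print(get_state(), tip_reach if not callable(tip_reach) else tip_reach())
for c in ['top','scene']:
    cv2.imwrite(f'pics/{c}0.png',grab_frame(c)[:,:,::-1])
    for n,z in [('low_end',.02),('bumps',.043),('bay',.06),('stop',.06),('tube',.036),('start_top',.057),('deck',.035),('rack',0),('jar',0),('dish',0),('spare_a',.064)]:
        for r in mark_of(c,n)[:3]: print(c,n,np.round(r['location'],1),round(r['conf'],2),atz(c,r['location'],z))
E
```

```text
{'t': 0.0, 'q': array([-0.9089,  0.3594,  0.011 , -0.0003, -1.2241, -0.2881]), 'qd': array([ 0.0005,  0.0007,  0.0001, -0.0006, -0.0028,  0.0018]), 'joint_efforts': array([ -0.0008, -58.2714,  29.3061,   6.9969,   0.0069,  -0.0002]), 'eef_pos': array([ 0.2463, -0.628 ,  0.2446]), 'ee_rot': array([ 3.1399, -0.0002, -2.7679]), 'force': array([-0.3893,  0.9114, -0.3253]), 'moment': array([0.0441, 0.0438, 0.0223]), 'gripper_force': 0.0, 'width': 0.08780891930108649} 0.019
top low_end [364.3 292. ] 0.78 [ 0.4714 -0.0221  0.02  ]
top bumps [345.8 211.9] 0.64 [0.627  0.0302 0.043 ]
top bay [341.9 204.3] 0.68 [0.6375 0.0397 0.06  ]
top stop [339.6 200.2] 0.71 [0.6455 0.045  0.06  ]
top tube [267.3 335.6] 0.87 [0.3662 0.1599 0.036 ]
top tube [422.4 352.4] 0.75 [ 0.3642 -0.1427  0.036 ]
top tube [366.  285.1] 0.55 [ 0.4836 -0.0233  0.036 ]
top start_top [147.7 202.3] 0.72 [0.6041 0.4279 0.057 ]
top start_top [209.6 246.3] 0.69 [0.5272 0.2919 0.057 ]
top start_top [503.8 174.5] 0.66 [ 0.7323 -0.2803  0.057 ]
top deck [353.7 242.4] 0.69 [0.5675 0.0085 0.035 ]
top rack [481. 287.] 0.57 [ 0.5076 -
[... 530 characters left out ...]
.85 [0.6433 0.0411 0.06  ]
scene tube [354.5 214.6] 0.87 [0.4002 0.1644 0.036 ]
scene tube [230.  218.9] 0.85 [ 0.3756 -0.1436  0.036 ]
scene tube [284.5 237.7] 0.63 [ 0.4787 -0.0146  0.036 ]
scene start_top [416.4 232.9] 0.72 [0.5339 0.2859 0.057 ]
scene start_top [420.4 205. ] 0.62 [0.413  0.3269 0.057 ]
scene start_top [489.1 245. ] 0.61 [0.604  0.4311 0.057 ]
scene deck [299.7 256.5] 0.67 [0.5578 0.0148 0.035 ]
scene rack [177.5 267.1] 0.87 [ 0.5108 -0.2638  0.    ]
scene jar [152.2 345. ] 0.97 [ 0.7593 -0.2871  0.    ]
scene dish [442.5 306.8] 0.71 [0.7278 0.2952 0.    ]
scene spare_a [161.9 253.5] 0.84 [ 0.5445 -0.2835  0.064 ]
scene spare_a [183.3 234.1] 0.61 [ 0.4728 -0.2442  0.064 ]
```

View pics/top0.png

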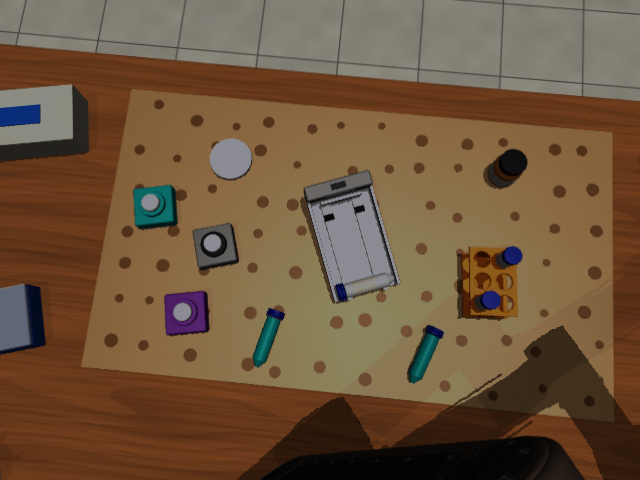

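View pics/scene0.png

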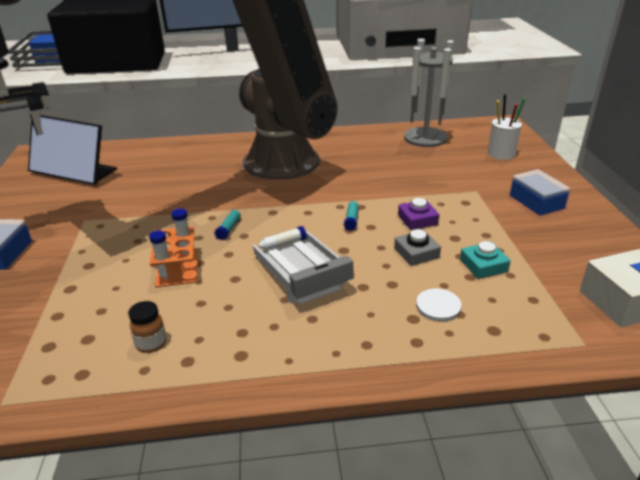

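```bash
python3 - <<'E'
import cv2
a=cv2.imread('pics/top0.png')[170:370,120:450]
cv2.imwrite('pics/crop0.png',cv2.resize(a,(792,480),interpolation=cv2.INTER_CUBIC))
E
```

```text
(no output)
```

View pics/crop0.png

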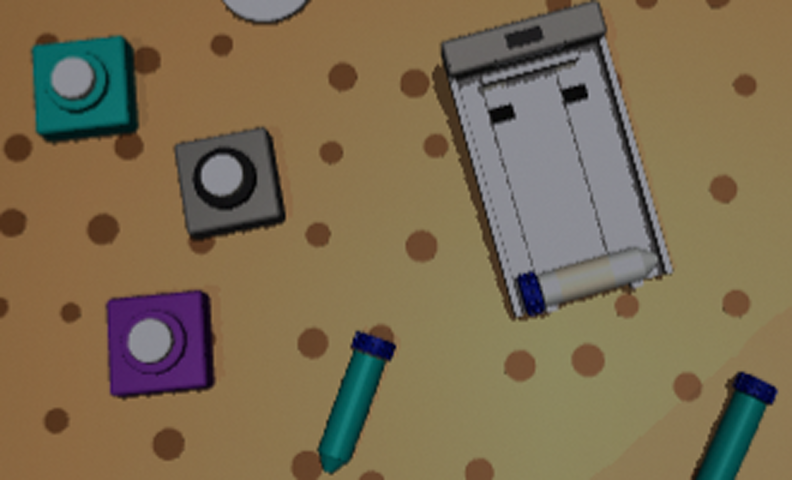

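Candidates for start: the teal (150,203), purple (183,312) and grey (212,244) boxes. Only the grey one is neither purple nor turquoise, so it is the start box. For the tube: turquoise ones lie at (267,336) and (425,354). The clear one in the gutter at (365,286) is the right one, with its cap on the +y side. The crop confirms both choices. The bumps show at (329,217) and (359,209).

```bash
cat > fit.py <<'E'
from h import *
from scipy.optimize import least_squares
np.set_printoptions(precision=4,suppress=True)
a=np.radians(8)
def D(p,P):
    c,s=np.cos(p[2]),np.sin(p[2]); P=np.array(P)/1000
    v=np.array([np.cos(a)*P[0]-np.sin(a)*P[2],P[1],np.sin(a)*P[0]+np.cos(a)*P[2]])
    return np.array([p[0]+c*v[0]-s*v[1],p[1]+s*v[0]+c*v[1],.035+v[2]])
E
python3 - <<'E'
from fit import *
top=[((-105,0,0),(364.3,292)),((60,0,0),(345.8,211.9)),((71,0,14),(341.9,204.3)),((86,0,14),(339.6,200.2)),((0,0,0),(353.7,242.4)),((60,32,2),(329.2,217.1)),((60,-32,2),(359.2,208.7)),((-90,0,14),(366,285.1))]
sc=[((-105,0,0),(275.3,242.7)),((60,0,0),(310.9,271.2)),((71,0,14),(314.2,266.2)),((86,0,14),(315,269.4)),((0,0,0),(299.7,256.5)),((-90,0,14),(284.5,237.7))]
for L in ([('top',top)],[('scene',sc)],[('top',top),('scene',sc)]):
    f=lambda p:np.concatenate([np.subtract(proj(c,D(p,P)),x) for c,l in L for P,x in l])
    r=least_squares(f,[.567,.01,.35],loss='soft_l1'); print(r.x,np.degrees(r.x[2]),'\n',np.round(r.fun if 0 else f(r.x),1))
p=r.x
for P in [(-90,0,14),(71,0,14),(-140,0,24),(-126,0,24),(44,0,24)]: print(P,D(p,P))
print('start',tri([('top',(209.6,246.3)),('scene',(416.4,232.9))]),atz('top',(212.5,243),.057),atz('scene',(417,237),.057), proj('top',(.5305,.289,.057)),proj('scene',(.5305,.289,.057)))
E
```

```text
[0.569  0.0118 0.3739] 21.423156983607758 
 [ 2.1 -0.2 -1.7  1.1  1.2  2.6  1.5 -0.4 -1.6 -0.9 -0.3 -0.   0.1  0.
 -0.9 -0.4]
[0.5666 0.0135 0.3622] 20.751760932510482 
 [ 5.7 -1.4  0.3 -1.2 -1.4  0.2  1.  -0.1 -0.3  2.3 -1.7  0.7]
[0.5687 0.0123 0.3726] 21.347046570464823 
 [ 1.7 -0.  -2.   1.2  1.   2.8  1.2 -0.3 -1.8 -0.8 -0.5  0.1 -0.1  0.2
 -1.2 -0.2  4.8 -0.8  0.1 -0.7 -1.5  0.7  0.9  0.4 -0.7  2.9 -2.5  1.3]
(-90, 0, 14) [ 0.4838 -0.0208  0.0363]
(71, 0, 14) [0.6323 0.0372 0.0587]
(-140, 0, 24) [ 0.4364 -0.0393  0.0393]
(-126, 0, 24) [ 0.4493 -0.0343  0.0412]
(44, 0, 24) [0.6061 0.027  0.0649]
start [0.5274 0.2903 0.053 ] [0.5343 0.2871 0.057 ] [0.5505 0.283  0.057 ] [np.float64(211.27757818592568), np.float64(244.8007729891641)] [np.float64(417.3726135326897), np.float64(231.9950798502479)]
```

```bash
python3 -m handwheel '[{"delta_pos":[0.33,1,0],"dr":[0,0,0]},{"delta_pos":[0.33,1,0],"dr":[0,0,0]},{"delta_pos":[0.33,1,0],"dr":[0,0,0]},{"delta_pos":[0.33,1,0],"dr":[0,0,0]},{"delta_pos":[0.33,1,0],"dr":[0,0,0]},{"delta_pos":[0.33,1,0],"dr":[0,0,0]},{"delta_pos":[0.33,1,0],"dr":[0,0,0]},{"delta_pos":[0.33,1,0],"dr":[0,0,0]},{"delta_pos":[0.33,1,0],"dr":[0,0,0]},{"delta_pos":[0.33,1,0],"dr":[0,0,0]}]' 0.77 10
python3 -m handwheel '[{"delta_pos":[0.33,1,0],"dr":[0,0,0]},{"delta_pos":[0.33,1,0],"dr":[0,0,0]},{"delta_pos":[0.33,1,0],"dr":[0,0,0]},{"delta_pos":[0.33,1,0],"dr":[0,0,0]},{"delta_pos":[0.33,1,0],"dr":[0,0,0]},{"delta_pos":[0.33,1,0],"dr":[0,0,0]},{"delta_pos":[0.33,1,0],"dr":[0,0,0]},{"delta_pos":[0.33,1,0],"dr":[0,0,0]},{"delta_pos":[0.33,1,0],"dr":[0,0,0]},{"delta_pos":[0,0,0],"dr":[0,0,0]}]'
python3 - <<'E'
from fit import *
s=get_state();print(s['t'],s['eef_pos'],s['ee_rot'],s['width'])
cv2.imwrite('pics/w1.png',grab_frame('wrist')[:,:,::-1])
p=[.5687,.0123,.3726]
for n,P in [('low_end',(-105,0,0)),('bumps',(60,0,0)),('bay',(71,0,14)),('stop',(86,0,14)),('tube',(-90,0,14)),('deck',(0,0,0))]:
    print(n,np.round(proj('wrist',D(p,P)),1),[(np.round(r['location'],1),round(r['conf'],2)) for r in mark_of('wrist',n)[:2]])
E
```

```text
t: 2.2
eef_pos: [0.3457, -0.3272, 0.2458]
ee_rot: [-3.141, 0.001, -2.768]
force: [1.0, -0.1, -0.1]
width: 0.0136
gripper_force: 0.0
t: 3.2
eef_pos: [0.4357, -0.0559, 0.2459]
ee_rot: [-3.142, 0.001, -2.765]
force: [0.7, -0.6, -1.2]
width: 0.0102
gripper_force: 0.0
3.2 [ 0.4357 -0.0559  0.2459] [-3.1416  0.0012 -2.7649] 0.010212251953842483
low_end [335.5 246.2] [(array([333.7, 244.9]), 0.81), (array([333.2, 334.4]), 0.22)]
bumps [334.8 380. ] [(array([332.8, 380.8]), 0.76)]
bay [335.8 395.8] [(array([335.1, 395.6]), 0.66)]
stop [336.1 407.3] [(array([333.2, 404.2]), 0.98)]
tube [337.4 263.4] [(array([263.3, 105.5]), 0.92), (array([529.8, 213.4]), 0.8)]
deck [336.5 334.3] [(array([333. , 331.7]), 0.66), (array([ 73.5, 355.3]), 0.55)]
```

View pics/w1.png

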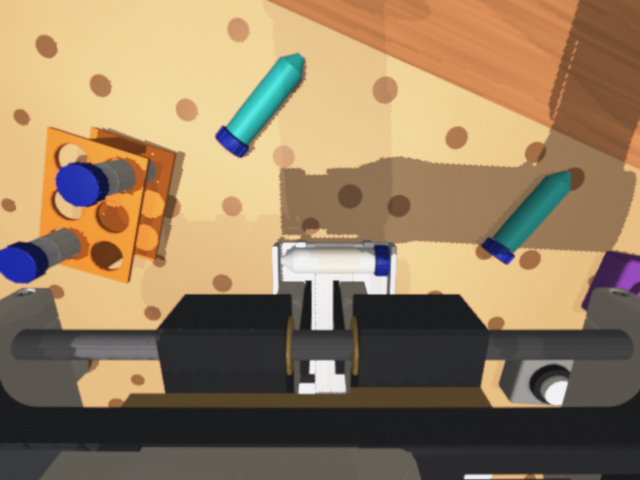

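The wrist picture agrees with the fitted deck pose to about 2 mm. The tube lies at (337,261), square across the low end. Next I come down behind it.

```bash
python3 -m handwheel '[{"delta_pos":[0.08,0.28,-0.85],"dr":[0,0,0]},{"delta_pos":[0.08,0.29,-0.85],"dr":[0,0,0]},{"delta_pos":[0,0,-0.85],"dr":[0,0,0]},{"delta_pos":[0,0,-0.85],"dr":[0,0,0]},{"delta_pos":[0,0,-0.85],"dr":[0,0,0]},{"delta_pos":[0,0,-0.85],"dr":[0,0,0]},{"delta_pos":[0,0,-0.85],"dr":[0,0,0]},{"delta_pos":[0,0,-0.8],"dr":[0,0,0]},{"delta_pos":[0,0,0],"dr":[0,0,0]}]'
python3 - <<'E'
from fit import *
s=get_state();print(s['eef_pos'],s['ee_rot'],s['force'])
cv2.imwrite('pics/w2.png',grab_frame('wrist')[:,:,::-1])
p=[.5687,.0123,.3726]
q=s['eef_pos']-[0,0,.019]
from scipy.optimize import fsolve
print('tip in deck',fsolve(lambda P:D(p,P)-q,[-130,0,5]))
print([D(p,(x,-1,6))+[0,0,.019] for x in(-116,40,46)])
E
```

```text
t: 4.45
eef_pos: [0.4373, -0.0425, 0.0408]
ee_rot: [3.141, -0.005, -2.769]
force: [0.1, 0.3, 0.8]
width: 0.0102
gripper_force: 0.0
[ 0.4373 -0.0425  0.0408] [ 3.1412 -0.0055 -2.7694] [0.1383 0.2564 0.7949]
tip in deck [-142.7863   -3.1891    6.6932]
[array([ 0.4613, -0.0308,  0.0438]), array([0.6052, 0.0255, 0.0655]), array([0.6107, 0.0276, 0.0663])]
```

View pics/w2.png

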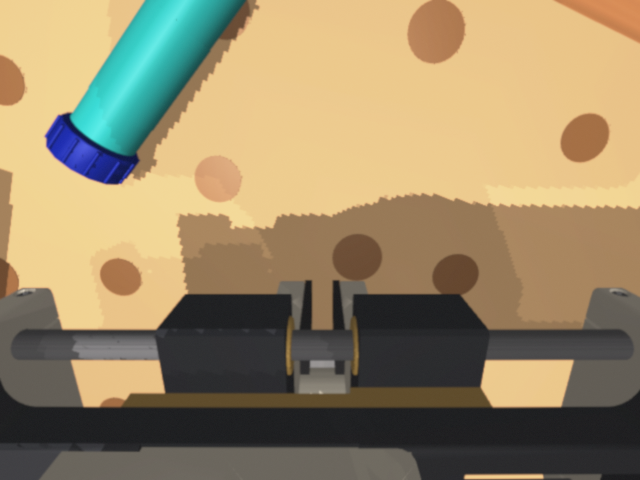

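```bash
python3 -m handwheel '[{"delta_pos":[0.2,0.1,0.025],"dr":[0,0,0]},{"delta_pos":[0.2,0.1,0.025],"dr":[0,0,0]},{"delta_pos":[0.2,0.1,0.025],"dr":[0,0,0]},{"delta_pos":[0.2,0.09,0.025],"dr":[0,0,0]},{"delta_pos":[0.15,0.06,0.025],"dr":[0,0,0]},{"delta_pos":[0.15,0.06,0.025],"dr":[0,0,0]},{"delta_pos":[0.15,0.06,0.025],"dr":[0,0,0]},{"delta_pos":[0.15,0.06,0.025],"dr":[0,0,0]},{"delta_pos":[0.15,0.06,0.025],"dr":[0,0,0]},{"delta_pos":[0,0,0],"dr":[0,0,0]}]'
cat > look.py <<'E'
import sys
from fit import *
from scipy.optimize import fsolve
p=[.5687,.0123,.3726]
inv=lambda q:fsolve(lambda P:D(p,P)-q,[0,0,5])
s=get_state();print(s['t'],s['eef_pos'],s['force'],'tip',inv(s['eef_pos']-[0,0,.019]))
im=grab_frame('top')[:,:,::-1]
cv2.imwrite(sys.argv[1],cv2.resize(im[150:330,260:460],(800,720))[:600] if 0 else cv2.resize(im[160:310,270:470],(800,600),interpolation=cv2.INTER_CUBIC))
for c in('top','scene'):
    if c=='scene': grab_frame(c)
    for r in mark_of(c,'tube')[:4]:
        o,d=ray(c,r['location']); n=D(p,(0,0,1000))-D(p,(0,0,0)); q=o+d*((D(p,(0,0,14))-o)@n/(d@n)); print(c,np.round(r['location'],1),round(r['conf'],2),'deck',inv(q))
E
python3 look.py pics/t2.png
```

```text
t: 5.5
eef_pos: [0.4867, -0.0203, 0.0499]
ee_rot: [-3.141, 0.001, -2.768]
force: [0.2, 0.3, 0.1]
width: 0.0099
gripper_force: 0.0
5.5 [ 0.4867 -0.0203  0.0499] [0.1913 0.3353 0.0863] tip [-87.9269  -0.4773   8.2392]
top [424.  355.6] 0.56 deck [-255.1376  -74.8178   14.    ]
scene [351.  212.6] 0.83 deck [-118.4274  203.3323   14.    ]
scene [286.8 243.2] 0.65 deck [-63.2666   0.4619  14.    ]
scene [229.3 222.9] 0.63 deck [-255.8069  -72.5828   14.    ]
```

View pics/t2.png

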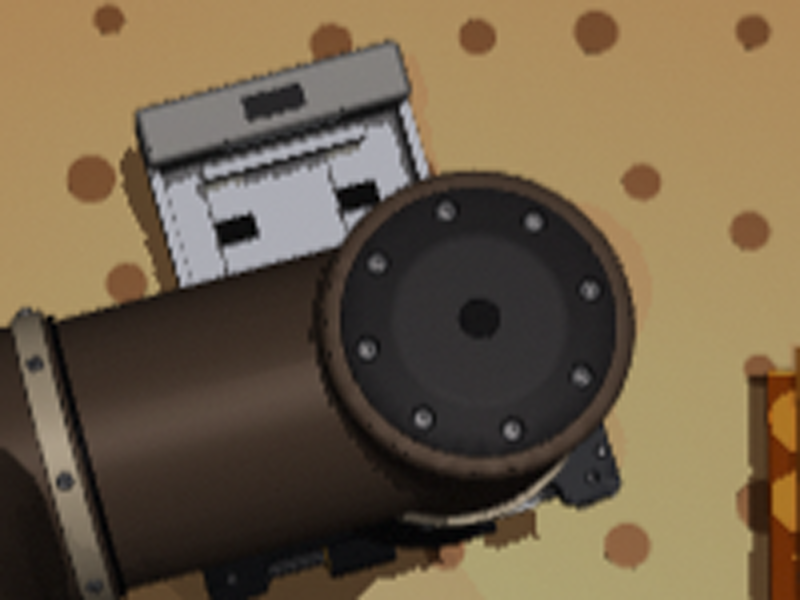

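Scene camera puts the tube at deck x ≈ -63, which matches the fingertip position, so the push is working; carrying on.

```bash
python3 -m handwheel '[{"delta_pos":[0.2,0.08,0.03],"dr":[0,0,0]},{"delta_pos":[0.32,0.125,0.045],"dr":[0,0,0]},{"delta_pos":[0.32,0.125,0.045],"dr":[0,0,0]},{"delta_pos":[0.32,0.125,0.045],"dr":[0,0,0]},{"delta_pos":[0.32,0.125,0.045],"dr":[0,0,0]},{"delta_pos":[0.32,0.125,0.045],"dr":[0,0,0]},{"delta_pos":[0.32,0.125,0.045],"dr":[0,0,0]},{"delta_pos":[0.32,0.125,0.045],"dr":[0,0,0]},{"delta_pos":[0.32,0.125,0.045],"dr":[0,0,0]},{"delta_pos":[0.2,0.08,0.025],"dr":[0,0,0]}]'
python3 look.py pics/t3.png
```

```text
t: 6.7
eef_pos: [0.5758, 0.0146, 0.0624]
ee_rot: [-3.141, 0.0, -2.768]
force: [-0.0, -0.4, 0.8]
width: 0.01
gripper_force: 0.2
6.7 [0.5758 0.0146 0.0624] [-0.0071 -0.3756  0.7517] tip [ 8.5477 -0.3961  7.2742]
scene [306.9 260.7] 0.94 deck [39.2812  1.962  14.    ]
scene [230.2 220.9] 0.78 deck [-266.0477  -66.6303   14.    ]
scene [352.4 214.4] 0.77 deck [-106.8251  200.654    14.    ]
```

```bash
python3 -m handwheel '[{"delta_pos":[0.12,0.048,0.018],"dr":[0,0,0]},{"delta_pos":[0.12,0.048,0.018],"dr":[0,0,0]},{"delta_pos":[0.12,0.048,0.018],"dr":[0,0,0]},{"delta_pos":[0.12,0.048,0.018],"dr":[0,0,0]},{"delta_pos":[0.12,0.048,0.018],"dr":[0,0,0]},{"delta_pos":[0.12,0.048,0.018],"dr":[0,0,0]},{"delta_pos":[0.12,0.048,0.018],"dr":[0,0,0]},{"delta_pos":[0.06,0.024,0.009],"dr":[0,0,0]},{"delta_pos":[0,0,0],"dr":[0,0,0]},{"delta_pos":[0,0,0],"dr":[0,0,0]}]'
python3 look.py pics/t4.png
```

```text
t: 7.9
eef_pos: [0.6016, 0.0251, 0.0663]
ee_rot: [3.142, 0.0, -2.768]
force: [-0.6, 0.7, -0.8]
width: 0.0101
gripper_force: 0.0
7.9 [0.6016 0.0251 0.0663] [-0.593   0.7126 -0.8239] tip [36.6921 -0.1158  7.2236]
top [425.1 356.7] 0.98 deck [-257.7831  -76.3153   14.    ]
scene [227.7 221.4] 0.97 deck [-267.1882  -72.9346   14.    ]
scene [351.7 214. ] 0.72 deck [-109.9958  200.4723   14.    ]
scene [316.5 269.7] 0.67 deck [86.2012  1.3998 14.    ]
scene [311.1 265.3] 0.57 deck [62.739   0.4359 14.    ]
```

```bash
python3 -m handwheel '[{"delta_pos":[0.06,0.024,0.009],"dr":[0,0,0]},{"delta_pos":[0.06,0.024,0.009],"dr":[0,0,0]},{"delta_pos":[0.06,0.024,0.009],"dr":[0,0,0]},{"delta_pos":[0.04,0.016,0.006],"dr":[0,0,0]},{"delta_pos":[0,0,0],"dr":[0,0,0]},{"delta_pos":[0,0,0],"dr":[0,0,0]}]'
python3 look.py pics/t5.png
python3 - <<'E'
from h import *
im=grab_frame('scene')[:,:,::-1]; cv2.imwrite('pics/s5.png',cv2.resize(im[200:320,230:390],(800,600),interpolation=cv2.INTER_CUBIC))
E
```

```text
t: 8.7
eef_pos: [0.6082, 0.0277, 0.0672]
ee_rot: [3.142, -0.0, -2.768]
force: [0.2, 0.2, -0.2]
width: 0.0097
gripper_force: 0.0
8.7 [0.6082 0.0277 0.0672] [ 0.2159  0.168  -0.2336] tip [43.8469 -0.0805  7.2047]
top [422.4 356.7] 0.74 deck [-256.3309  -71.1626   14.    ]
scene [224.3 222.8] 0.85 deck [-264.506   -82.9106   14.    ]
scene [352.5 208.3] 0.6 deck [-139.0541  219.7228   14.    ]
scene [311.2 265.9] 0.59 deck [65.1758 -0.5401 14.    ]
```

View pics/s5.png

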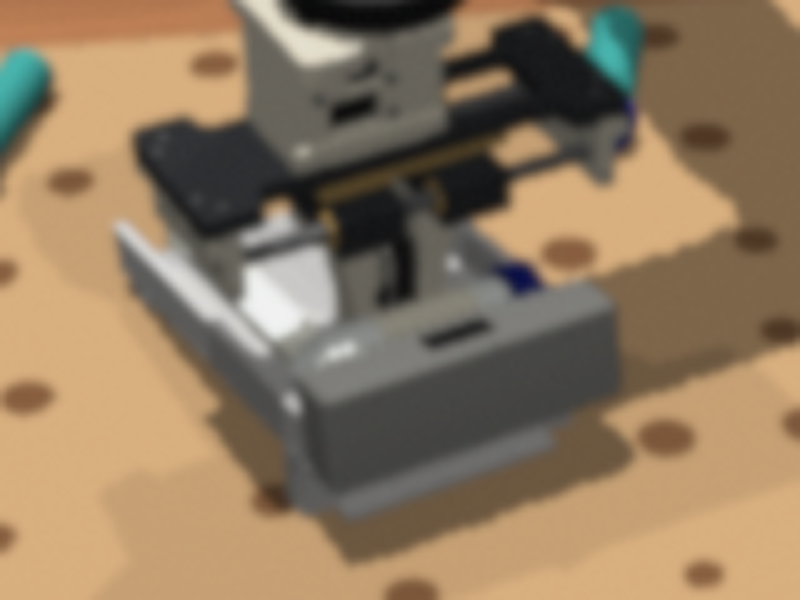

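The tube is square, right behind the reader head. I creep on to make sure it is past the bump, watching the force.

```bash
python3 -m handwheel '[{"delta_pos":[0.03,0.012,0.005],"dr":[0,0,0]},{"delta_pos":[0.03,0.012,0.005],"dr":[0,0,0]},{"delta_pos":[0,0,0],"dr":[0,0,0]},{"delta_pos":[0,0,0],"dr":[0,0,0]}]'
python3 -m handwheel '[{"delta_pos":[0.03,0.012,0.005],"dr":[0,0,0]},{"delta_pos":[0,0,0],"dr":[0,0,0]},{"delta_pos":[0,0,0],"dr":[0,0,0]}]'
python3 look.py pics/t6.png
```

```text
t: 9.35
eef_pos: [0.6091, 0.028, 0.0674]
ee_rot: [3.141, -0.002, -2.768]
force: [-5.1, -1.1, 2.3]
width: 0.0101
gripper_force: 2.6
t: 9.65
eef_pos: [0.6091, 0.028, 0.0673]
ee_rot: [3.141, -0.004, -2.768]
force: [-8.0, -1.7, 3.7]
width: 0.01
gripper_force: 3.8
9.65 [0.6091 0.028  0.0673] [-7.9674 -1.746   3.7379] tip [44.8136 -0.0874  7.1213]
top [423.2 355.8] 0.81 deck [-255.0808  -73.1814   14.    ]
scene [228.2 221.1] 0.63 deck [-268.1398  -71.2695   14.    ]
scene [312.4 264.8] 0.52 deck [62.4614  3.6707 14.    ]
scene [354. 212.] 0.44 deck [-116.8683  211.1722   14.    ]
```

8 N with no motion means the tube is against the stop. I back off and look.

```bash
python3 -m handwheel '[{"delta_pos":[-0.06,-0.024,-0.009],"dr":[0,0,0]},{"delta_pos":[-0.06,-0.024,-0.009],"dr":[0,0,0]},{"delta_pos":[-0.2,-0.08,-0.02],"dr":[0,0,0]},{"delta_pos":[-0.4,-0.16,0],"dr":[0,0,0]},{"delta_pos":[-0.6,-0.24,0.3],"dr":[0,0,0]},{"delta_pos":[-0.6,-0.24,0.8],"dr":[0,0,0]},{"delta_pos":[-0.6,-0.24,1],"dr":[0,0,0]},{"delta_pos":[-0.6,-0.24,1],"dr":[0,0,0]},{"delta_pos":[-0.6,-0.24,1],"dr":[0,0,0]},{"delta_pos":[0,0,0],"dr":[0,0,0]}]'
python3 look.py pics/t7.png
python3 - <<'E'
from h import *
grab_frame('wrist')
print([ (r['location'],r['conf']) for r in mark_of('wrist','tube')[:3]])
im=grab_frame('scene')[:,:,::-1]; cv2.imwrite('pics/s7.png',cv2.resize(im[200:320,230:390],(800,600),interpolation=cv2.INTER_CUBIC))
E
```

```text
t: 10.85
eef_pos: [0.4991, -0.0164, 0.1939]
ee_rot: [-3.141, 0.007, -2.768]
force: [0.5, -0.0, -0.0]
width: 0.0101
gripper_force: 0.0
10.85 [ 0.4991 -0.0164  0.1939] [ 0.5185 -0.0081 -0.0344] tip [-55.0999  -1.384  149.0223]
top [424.1 354.1] 0.86 deck [-252.3896  -75.8297   14.    ]
scene [350.2 215.3] 0.84 deck [-105.5857  193.5842   14.    ]
scene [311.3 265.4] 0.58 deck [63.3786  0.593  14.    ]
scene [227.8 220.6] 0.58 deck [-271.7525  -71.1016   14.    ]
scene [279. 242.] 0.17 deck [-79.9964 -11.8944  14.    ]
[([563.7, 150.0], 0.77), ([319.0, 377.9], 0.65)]
```

View pics/t7.png

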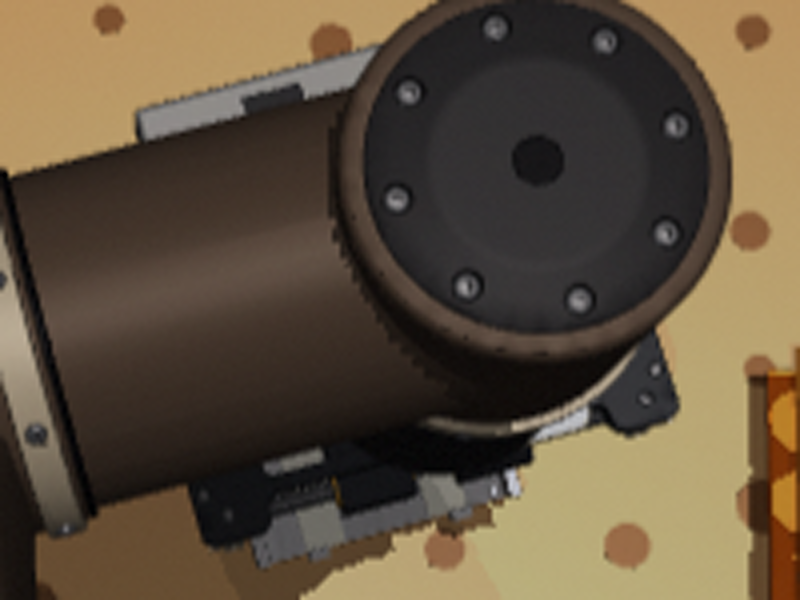

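```bash
python3 -m handwheel '[{"delta_pos":[0,0.3,0.5],"dr":[0,0,0]},{"delta_pos":[0,0.9,0.4],"dr":[0,0,0]},{"delta_pos":[0,1,0],"dr":[0,0,0]},{"delta_pos":[0,1,0],"dr":[0,0,0]},{"delta_pos":[0,1,0],"dr":[0,0,0]},{"delta_pos":[0,1,0],"dr":[0,0,0]},{"delta_pos":[0,1,0],"dr":[0,0,0]},{"delta_pos":[0,1,0],"dr":[0,0,0]},{"delta_pos":[0,1,0],"dr":[0,0,0]},{"delta_pos":[0,0.6,0],"dr":[0,0,0]}]' 1 10
python3 -m handwheel '[{"delta_pos":[0,0,0],"dr":[0,0,0]},{"delta_pos":[0,0,0],"dr":[0,0,0]}]'
python3 look.py pics/t8.png
python3 - <<'E'
from fit import *
a=cv2.imread('pics/t8.png'); w=grab_frame('wrist')[:,:,::-1]
M=mark_of('wrist','start_top')
for r in M[:3]: print('wrist',np.round(r['location'],1),round(r['conf'],2),atz('wrist',r['location'],.057),tri([('wrist',r['location']),('top',(210.5,245))]))
cv2.imwrite('pics/c8.png',np.hstack([cv2.resize(a,(400,300)),cv2.resize(w,(400,300))]))
E
```

```text
t: 12.2
eef_pos: [0.4993, 0.25, 0.2154]
ee_rot: [-3.141, -0.002, -2.767]
force: [-1.0, 0.5, -0.0]
width: 0.0007
gripper_force: 0.0
t: 12.4
eef_pos: [0.4991, 0.248, 0.2157]
ee_rot: [-3.141, -0.002, -2.767]
force: [0.1, -0.1, -0.0]
width: 0.0004
gripper_force: 0.0
12.4 [0.4991 0.248  0.2157] [ 0.1161 -0.1127 -0.0152] tip [ 43.2836 244.8776 157.2373]
top [345.1 205.7] 0.91 deck [72.4253 -5.0297 14.    ]
top [268.2 338.7] 0.88 deck [-140.1864  211.5794   14.    ]
top [426.2 355.3] 0.8 deck [-255.7606  -79.1818   14.    ]
scene [353.1 214.4] 0.85 deck [-105.7353  202.0436   14.    ]
scene [230.3 221.4] 0.64 deck [-262.943   -67.4404   14.    ]
scene [312.9 266.8] 0.58 deck [70.7689  0.6967 14.    ]
scene [299.5 255.8] 0.45 deck [ 9.542  -1.6427 14.    ]
wrist [453.5 146.7] 0.97 [0.3966 0.3273 0.057 ] [0.4426 0.1725 0.5167]
wrist [345.7 272.1] 0.75 [0.5364 0.2865 0.057 ] [0.5247 0.2814 0.0878]
```

View pics/c8.png

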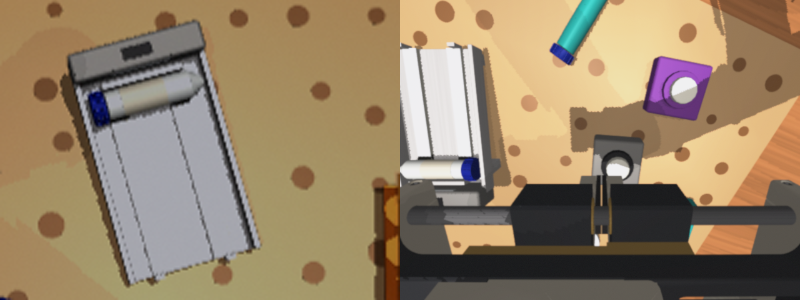

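```bash
python3 - <<'E'
from fit import *
from scipy.optimize import fsolve
p=[.5687,.0123,.3726]
inv=lambda q:fsolve(lambda P:D(p,P)-q,[0,0,5])
def onp(c,px,z):
    o,d=ray(c,px); n=D(p,(0,0,1000))-D(p,(0,0,0)); return inv(o+d*((D(p,(0,0,z))-o)@n/(d@n)))
im=grab_frame('top')
# blue cap blob & wall-ish check
hsv=cv2.cvtColor(im,cv2.COLOR_RGB2HSV); m=cv2.inRange(hsv,(110,100,20),(130,255,255)); m[:, :300]=0; m[:,340:]=0; m[:190]=0; m[240:]=0
ys,xs=np.nonzero(m); print('cap',len(xs),xs.mean(),ys.mean(), onp('top',(xs.mean(),ys.mean()),20))
print('capend',onp('top',(315,215),14),'tip',onp('top',(372,200),14))
for P in [(71,58,14),(71,-58,14),(-115,62,15),(-115,-62,15),(86,42,24),(86,-42,24),(60,32,2),(60,-32,2)]: print(P,np.round(proj('top',D(p,P)),1))
cv2.imwrite('pics/c9.png',cv2.resize(im[185:305,290:410,::-1],(600,600),interpolation=cv2.INTER_CUBIC))
E
```

```text
cap 133 319.0676691729323 213.9248120300752 [69.6602 50.0121 20.    ]
capend [70.3277 58.0725 14.    ] tip [ 69.2319 -60.2803  14.    ]
(71, 58, 14) [314.9 214.7]
(71, -58, 14) [370.7 199.5]
(-115, 62, 15) [338.2 305.5]
(-115, -62, 15) [398.2 288.6]
(86, 42, 24) [320.8 204.7]
(86, -42, 24) [361.5 193.6]
(60, 32, 2) [328.7 217.2]
(60, -32, 2) [359.1 208.8]
```

View pics/c9.png

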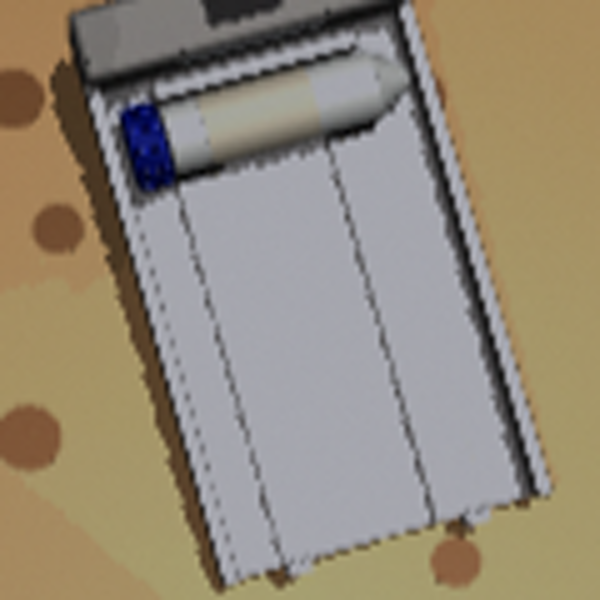

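Tube is parked: axis x ≈ 70, centred to about 1 mm, square. Now the grey button.

```bash
python3 -m handwheel '[{"delta_pos":[0.5,0.6,0],"dr":[0,0,0]},{"delta_pos":[0.5,0.7,-0.4],"dr":[0,0,0]},{"delta_pos":[0.07,0.07,-0.8],"dr":[0,0,0]},{"delta_pos":[0,0,-0.9],"dr":[0,0,0]},{"delta_pos":[0,0,-0.9],"dr":[0,0,0]},{"delta_pos":[0,0,-0.9],"dr":[0,0,0]},{"delta_pos":[0,0,-0.5],"dr":[0,0,0]},{"delta_pos":[0,0,0],"dr":[0,0,0]}]'
python3 -m handwheel '[{"delta_pos":[0,0,-0.1],"dr":[0,0,0]},{"delta_pos":[0,0,-0.1],"dr":[0,0,0]},{"delta_pos":[0,0,0],"dr":[0,0,0]},{"delta_pos":[0,0,0],"dr":[0,0,0]}]'
```

```text
t: 13.55
eef_pos: [0.5304, 0.2878, 0.0823]
ee_rot: [-3.14, -0.004, -2.769]
force: [0.3, -0.1, 0.9]
width: 0.0005
gripper_force: 0.0
t: 13.95
eef_pos: [0.5317, 0.2894, 0.0793]
ee_rot: [3.141, 0.001, -2.768]
force: [0.1, -0.9, 0.5]
width: 0.0002
gripper_force: 0.0
```

```bash
python3 -m handwheel '[{"delta_pos":[0,0,-0.1],"dr":[0,0,0]},{"delta_pos":[0,0,-0.1],"dr":[0,0,0]},{"delta_pos":[0,0,0],"dr":[0,0,0]}]'
python3 -m handwheel '[{"delta_pos":[0,0,-0.1],"dr":[0,0,0]},{"delta_pos":[0,0,0],"dr":[0,0,0]},{"delta_pos":[0,0,0],"dr":[0,0,0]}]'
```

```text
t: 14.25
eef_pos: [0.5319, 0.2896, 0.0728]
ee_rot: [3.141, 0.001, -2.768]
force: [0.8, 0.1, 3.2]
width: 0.0006
gripper_force: 1.7
t: 14.55
eef_pos: [0.5319, 0.2896, 0.0703]
ee_rot: [3.141, 0.001, -2.767]
force: [-1.7, 0.1, 7.0]
width: 0.0003
gripper_force: 3.6
```

```bash
python3 -m handwheel '[{"delta_pos":[0,0,-0.07],"dr":[0,0,0]},{"delta_pos":[0,0,0],"dr":[0,0,0]},{"delta_pos":[0,0,0],"dr":[0,0,0]}]'
python3 -m handwheel '[{"delta_pos":[0,0,0.2],"dr":[0,0,0]},{"delta_pos":[0,0,0.5],"dr":[0,0,0]},{"delta_pos":[0,0,1],"dr":[0,0,0]},{"delta_pos":[0,0,1],"dr":[0,0,0]},{"delta_pos":[0,0,1],"dr":[0,0,0]},{"delta_pos":[0,0,0],"dr":[0,0,0]},{"delta_pos":[0,0,0],"dr":[0,0,0]}]'
python3 look.py pics/t9.png
```

```text
t: 14.85
eef_pos: [0.532, 0.2896, 0.07]
ee_rot: [3.141, 0.002, -2.767]
force: [-6.7, -1.8, 22.1]
width: 0.0008
gripper_force: 11.0
t: 15.55
eef_pos: [0.5313, 0.2892, 0.1787]
ee_rot: [3.141, 0.0, -2.768]
force: [-0.6, 0.6, -0.9]
width: 0.0005
gripper_force: 0.0
15.55 [0.5313 0.2892 0.1787] [-0.6217  0.5842 -0.9434] tip [ 82.6421 271.5541 114.2758]
top [344.7 206.4] 0.96 deck [71.2802 -3.8748 14.    ]
top [423.8 356.3] 0.88 deck [-256.3371  -74.053    14.    ]
top [265.7 338.2] 0.82 deck [-137.9229  216.0251   14.    ]
scene [353.3 213.9] 0.85 deck [-108.0191  203.9571   14.    ]
scene [227.4 222.4] 0.58 deck [-261.8063  -75.5791   14.    ]
scene [311.1 265.8] 0.57 deck [64.6647 -0.523  14.    ]
```

The button bottomed out at 22 N and has been released, the tube is still in the bay, and the arm is clear.

```bash
python3 -c "from station import *; print(job_done())"
```

```text
the job is handed in; nothing more can be done
None
```

I pushed the tube over the bumps into the bay, where it stayed. I then pressed the start button to its stop and released it, and handed the job in at about 16 s; no verdict came back.

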